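# Re-divide and pack the optics tote, then check it in

### The job

Slide the two orange dividers of the grey tote so that the long blue rails fit in the bay at the blue-tagged end, the brass brackets in the bay at the yellow-tagged end and the steel pedestal posts in the bay between them; then pack every one that is out on the bench into its bay, each standing on its own foot on the tote floor. When all are packed, take the stylus from its holder, push the recessed red button of the check-in station right down with its tip, and stand the stylus back in its holder with its flange on the holder's top. A part may get knocked about on the way, so look again before you check in and before you finish, and leave the other things on the bench where they are.

Things in the scene. Friction and masses are not known exactly. Their poses are not given: they have to be found in the camera images.
- tote: grey open tote, fixed to the bench: inside 140 mm (its x) by 330 mm (its y) , floor 4 mm thick, walls 6 mm thick, wall tops 46 mm above the bench. Origin: centre of its underside, on the bench. Two orange dividers cross it and slide along its y.
- divider_left (a joint): place of the divider on the tote's +y side: y (m) of its mid-plane in the tote's frame (0 = tote centre, end walls' inner faces at -0.165 and +0.165). Range -0.020 to 0.135. The panel is 8 mm thick; its cross bar lies on the tote's rims, top 52 mm above the bench. It slides with about 2.5 N of friction and stays where it is left.
- divider_right (a joint): place of the divider on the tote's -y side, in the same way: y (m) of its mid-plane in the tote's frame. Range -0.135 to 0.020.
- divider_left_tab (a point): middle of that divider's grip tab: 32 mm along tote x, 10 mm thick along tote y, standing from 51 to 81 mm above the bench, in the middle of the tote's width. This point is 68 mm above the bench, in the divider's mid-plane; its axes are the tote's.
- divider_right_tab (a point): the same point of the right divider's tab.
- blue_tag: blue strip 100 x 14 x 6 mm on top of one end wall of the tote (either the +y or the -y end, changes from start to start): the rails' end. Origin: centre of its underside.
- yellow_tag: the same in yellow on the other end wall: the brackets' end.
- rail1: long blue optical rail, 150 mm along its x, 220 g: a foot 32 mm wide and 8 mm thick with a web 14 mm wide (its y) along its whole middle, up to 36 mm. Origin: centre of its underside, z up. May be absent.
- rail2: long blue optical rail, 150 mm along its x, 220 g: a foot 32 mm wide and 8 mm thick with a web 14 mm wide (its y) along its whole middle, up to 36 mm. Origin: centre of its underside, z up. May be absent.
- bracket1: brass T-section bracket, 80 mm along its x, 150 g: a foot 44 mm wide and 8 mm thick with an upright web 10 mm thick (its y) along its whole middle, up to 48 mm. Origin: centre of its underside, z up. May be absent.
- bracket2: brass T-section bracket, 80 mm along its x, 150 g: a foot 44 mm wide and 8 mm thick with an upright web 10 mm thick (its y) along its whole middle, up to 48 mm. Origin: centre of its underside, z up. May be absent.
- post1: steel pedestal post, 160 g: round foot 44 mm in diameter and 10 mm thick, with an upright rod 16 mm in diameter up to 72 mm. Origin: centre of its underside, z up. May be absent.
- post2: steel pedestal post, 160 g: round foot 44 mm in diameter and 10 mm thick, with an upright rod 16 mm in diameter up to 72 mm. Origin: centre of its underside, z up. May be absent.
- stylus: stylus standing upright in its holder, 130 mm long, 60 g. Origin: its tip; z runs along it to the top. Steel shaft 9 mm in diameter up to 60 mm from the tip, red flange 28 mm in diameter from 60 to 64 mm, red round handle 16 mm in diameter from 64 to 130 mm.
- holder: black holder block for the stylus, 60 x 60 x 62 mm high, fixed, with a 16 mm square hole right through in the middle. The stylus hangs in it by its flange, tip 2 mm above the bench. Origin: centre of its underside.
- station: white check-in station, 100 mm (x) x 80 mm (y) x 50 mm high, fixed, with a dark green display (top 52 mm up) on its -x half and an 18 mm square opening on its +x half. Origin: centre of its underside.
- button (a joint): the red spring button in that opening, travel in m: 0 up, 0.006 fully down; it takes about 0.6 N to start and 3 N to reach the bottom, where it stops firmly.
- button_top (a point): centre of the button's top face, 16 mm in diameter, 12 mm below the station's top (38 mm above the bench) when up; it moves with the button.
- screwdriver: screwdriver, 160 mm long, lying at the left edge of the work. Not part of the job: leave it where it is.
- clamp: small aluminium clamp, 50 x 30 x 16 mm. Not part of the job: leave it where it is.
- lens_tube: black lens tube, 34 mm in diameter, 50 mm high, standing. Not part of the job: leave it where it is.
- retainer: brass retaining ring, 48 mm in diameter, 8 mm thick. Not part of the job: leave it where it is.
- meter: yellow hand meter, 150 x 80 x 41 mm, lying. Not part of the job: leave it where it is.
- driver_board: green circuit board, 120 x 80 x 18 mm. Not part of the job: leave it where it is.
Not all that is in view belongs to the job. Leave any green, purple or white look-alike of the rail1 alone.

How it is judged:
On the way, in this order (a step that is already met when the one before it is completed fails the run):
1. both dividers stand so that the blue-tag bay is at least 152 mm long, the yellow-tag bay at least 82 mm and the bay between at least 47 mm (distance between divider_left_tab and divider_right_tab above 0.055 m and ((y of blue_tag in the frame of tote above 0 m and value of joint divider_left below 0.009 m and value of joint divider_right above -0.079 m) or (y of blue_tag in the frame of tote below 0 m and value of joint divider_right above -0.009 m and value of joint divider_left below 0.079 m))), for 0.3 s.
2. every rail, bracket and post present stands on the tote floor in its bay (all of step 1 and x of rail1 in the frame of tote between -0.07 and 0.07 m and z of each of rail1, rail2, bracket1, bracket2, post1, post2 in the frame of tote below 0.01 m and angle between each of rail1, rail2, bracket1, bracket2, post1, post2's own z axis and vertical below 0.12 rad and x of rail2 in the frame of tote between -0.07 and 0.07 m and x of bracket1 in the frame of tote between -0.07 and 0.07 m and x of bracket2 in the frame of tote between -0.07 and 0.07 m and x of post1 in the frame of tote between -0.07 and 0.07 m and x of post2 in the frame of tote between -0.07 and 0.07 m and y of each of post1, post2 in the frame of divider_left_tab below -0.015 m and y of each of post1, post2 in the frame of divider_right_tab above 0.015 m and ((y of blue_tag in the frame of tote above 0 m and y of each of rail1, rail2 in the frame of divider_left_tab above 0.01 m and y of each of rail1, rail2 in the frame of tote below 0.165 m and y of each of bracket1, bracket2 in the frame of divider_right_tab below -0.01 m and y of each of bracket1, bracket2 in the frame of tote above -0.165 m) or (y of blue_tag in the frame of tote below 0 m and y of each of rail1, rail2 in the frame of divider_right_tab below -0.01 m and y of each of rail1, rail2 in the frame of tote above -0.165 m and y of each of bracket1, bracket2 in the frame of divider_left_tab above 0.01 m and y of each of bracket1, bracket2 in the frame of tote below 0.165 m))), for 0.3 s.
3. with all packed, the red button is pressed down (more than 4 of its 6 mm) with the stylus tip (all of step 2 and value of joint button above 0.004 m and distance between stylus and button_top below 0.009 m), for 0.15 s.
At the end, for the whole second after the job is handed in: Bays at least 152 mm (blue end), 82 mm (yellow end), 47 mm (middle); every part present in its bay, foot within 6 mm of the floor and 0.12 rad of upright; stylus in its holder within 8 mm sideways, 6 mm of fully down, 0.1 rad of upright; button up; all at rest (all of step 2 and horizontal distance between stylus and holder below 0.008 m and z of stylus in the frame of holder below 0.008 m and angle between stylus's own z axis and vertical below 0.1 rad and value of joint button below 0.002 m and linear speed of each of rail1, rail2, bracket1, bracket2, post1, post2, stylus below 0.02 m/s); the robot touches nothing.
It fails at once if a bystander (screwdriver, clamp, lens tube, ring, meter, board) is moved more than 40 mm (distance of any of screwdriver, clamp, lens_tube, retainer, meter, driver_board from where it was at the start of the episode above 0.04 m).
Of rail1, rail2, bracket1, bracket2, post1, post2 only 4 to 6 are there at a start; the rules pass over those that are not, and their reading is None.
At some moment in a run one of rail1, rail2, bracket1, bracket2 may be knocked a few centimetres aside while the robot is not near it.
It also fails if it takes over 208 s, if anything falls off the work surface, if the arm or the gripper's body presses on something with over 40 N, if the wrist force passes 120 N, or if a joint passes its speed limit or range.

### The arm

A 6-joint arm with a two-finger parallel gripper is mounted at the origin on the work surface. World frame = base frame: x ahead of the robot, y to its left, z up, the work surface at z = 0. Lengths are in m, angles in rad, forces in N, time in s.
With the tool pointing down it reaches from about 0.3 to 0.75 m from the base axis. Payload 8.5 kg.
Tool frame: the origin (TCP) lies between the finger pads; the fingertips stand 14 mm ahead of it and the grasp point (between the pads) lies 5 mm behind it; z points along the fingers, y is the line along which they close (so a half turn about z gives the same grasp; the last joint's range is limited). The gripper opens to 88 mm and grips with 3 to 60 N. Pads are 18 mm wide; open, the fingers measure 123 mm over their backs; the gripper's body (75 mm by 187 mm) begins 45 mm behind the grasp point.
Start: joints at [-1.508, 0.381, 1.297, -0, 1.464, -0.215], TCP at [0.151, -0.529, 0.253] pointing down, gripper open.
Joint ranges: [-3.11, 3.11], [-0.89, 2.33], [0.22, 2.48], [-1.42, 4.56], [0.17, 2.85], [-2.88, 2.88]. Speed limits (rad/s): [2.39, 2.39, 3.14, 3.14, 3.14, 3.14].

### API

Orientations are given as a 3x3 rotation matrix whose columns are the frame's x, y, z axes.
In Python, from bench import * gives the robot as it stands. Calls block until the motion is done:
- move_pose(position, orientation): joint-space move of the TCP to a pose.
- servo_line(position, rot=None, velocity=0.15): straight line of the TCP; rot=None keeps the orientation; velocity is the mean speed in m/s.
- move_joints(angles): joint-space move.
- grip(opening, strength=None): opening from 0.0 (shut) to 1.0 (fully open); strength is the grip in N (None keeps the last); returns when the fingers have stopped.
- hold(seconds).
- inverse_kinematics(position, orientation): joint angles nearest the present ones, or None.
- camera(name): name is "scene" or "top"; returns the picture (384x512x3 uint8, red, green, blue); there is no depth.
- camera_info(name): a dict with "intrinsics" (3x3 intrinsics, pixels), "R" (3x3) and "t" (3): a world point X has camera coordinates R X + t. Camera axes: x right, y down, z forward; pixel columns grow to the right and rows downward; lengths in m; the calibration is good to about 2 mm. A picture is of the moment at which its call begins. camera_info takes no time and is no camera call.
A pose or a line that the arm cannot do raises PlanningError and nothing moves.
- sign_off(): hands the job in; it is judged then, once.
Readings, each from a call of its own:
- get_time_s(): time.
- get_joints(): joint angles.
- get_joint_vel(): joint speeds.
- get_joint_efforts(): joint torques, N m.
- get_tool_pos(): TCP position.
- get_ee_rot(): TCP orientation.
- get_wrist_force(): force on the tool from outside, world axes, zero at the start.
- get_torque(): the same for the moment, N m.
- get_opening(): opening from 0.0 (shut) to 1.0 (fully open).
- get_grip_force(): force on a finger pad.
Only numpy, scipy, OpenCV 4.12 (cv2) and the standard library are available. Lean on these libraries where they do the work, as an engineer would, in place of code of your own. Each camera call takes 0.05 s, during which the arm holds its last target. There are 200 camera calls.

## Working session

There is one attempt and no reset: what is moved stays moved. The work goes in short steps, each a Python script; the robot and the scene stay as the last script left them, time stands still between calls to the robot, and variables do not carry over. Pictures are saved under pics/ and viewed, at most 14 in all, crops included, and the job is handed in when it is done.

```bash
mkdir -p pics; ls; python3 - <<'E'
from bench import *
import cv2,numpy as np
for n in ("scene","top"):
    im=camera(n); cv2.imwrite(f"pics/{n}0.png",cv2.resize(im[:,:,::-1],(800,600),interpolation=cv2.INTER_CUBIC)); np.save(f"pics/{n}0.npy",im)
    i=camera_info(n); print(n,i["intrinsics"].round(1).tolist(),i["R"].round(3).tolist(),i["t"].round(3).tolist(),(-i["R"].T@i["t"]).round(3))
print(get_time_s(),get_ee_rot().round(3).tolist())
E
```

```text
pics
scene [[386.1, 0.0, 258.0], [0.0, 386.1, 191.0], [0.0, 0.0, 1.0]] [[-0.678, 0.735, -0.003], [0.536, 0.491, -0.687], [-0.503, -0.467, -0.727]] [0.357, -0.23, 1.5] [1.12  0.552 0.934]
top [[418.5, 0.0, 239.6], [0.0, 418.5, 194.4], [0.0, 0.0, 1.0]] [[0.004, -1.0, 0.001], [-0.998, -0.004, -0.058], [0.058, -0.001, -0.998]] [-0.024, 0.548, 1.431] [ 0.465 -0.02   1.461]
0.1 [[0.962, 0.274, -0.0], [0.274, -0.962, 0.001], [0.0, -0.001, -1.0]]
```

View pics/top0.png

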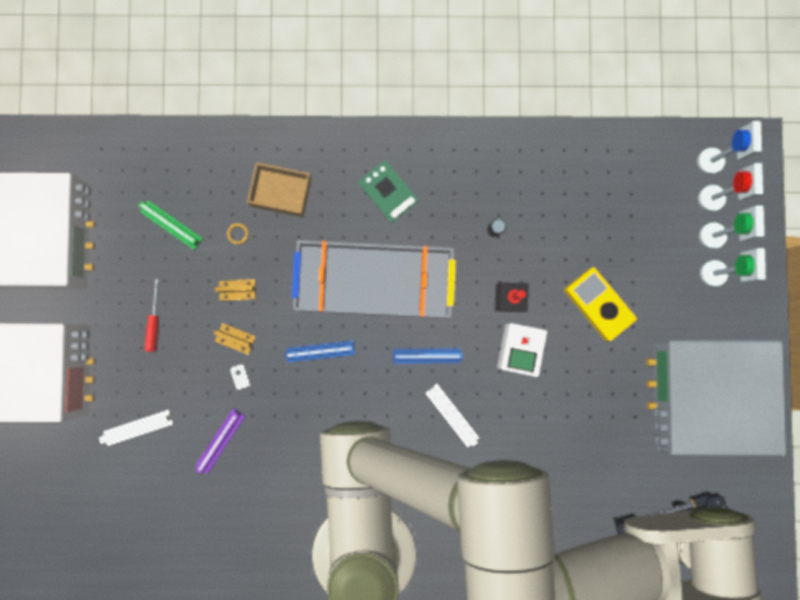

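View pics/scene0.png

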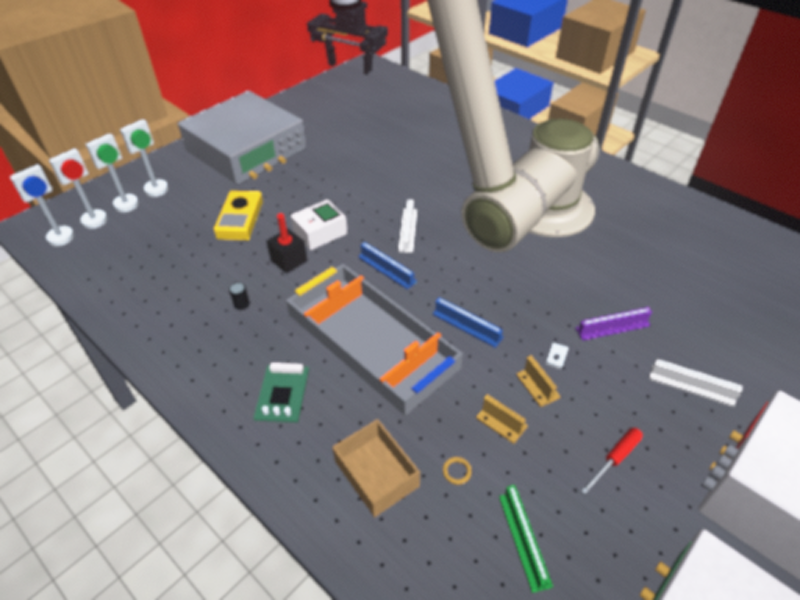

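The pictures show two blue rails (view px ≈(320,351) and (427,356) in top) and two brackets (236,290) and (235,338). There are no posts. The blue tag is at (297,276), on the +y end, and the yellow tag at (451,283). The stylus is at (515,296) and the button at (525,341). The lens tube at (498,227) is a bystander.

```bash
cat > lib.py <<'E'
from bench import *
import cv2, numpy as np
HSV={'blue':((98,120,50),(122,255,255)),'yellow':((23,140,120),(32,255,255)),'orange':((5,170,120),(14,255,255)),
     'brass':((13,90,60),(23,255,255)),'red':((174,130,70),(180,255,255)),'red2':((0,130,70),(4,255,255))}
def cast(cam,px,z):
    i=camera_info(cam); c=-i["R"].T@i["t"]
    d=i["R"].T@np.linalg.solve(i["intrinsics"],[px[0],px[1],1.]); return c+d*(z-c[2])/d[2]
def proj(cam,X):
    i=camera_info(cam); p=i["intrinsics"]@(i["R"]@np.asarray(X)+i["t"]); return p[:2]/p[2]
def blobs(im,col,amin=12):
    hsv=cv2.cvtColor(cv2.resize(im,None,fx=4,fy=4,interpolation=cv2.INTER_CUBIC),cv2.COLOR_RGB2HSV)
    m=cv2.inRange(hsv,*HSV[col])
    if col=='red': m|=cv2.inRange(hsv,*HSV['red2'])
    cs,_=cv2.findContours(m,cv2.RETR_EXTERNAL,cv2.CHAIN_APPROX_NONE); out=[]
    for c in cs:
        a=cv2.contourArea(c)/16
        if a<amin: continue
        out.append((a,(cv2.boxPoints(cv2.minAreaRect(c))-1.5)/4,(c[:,0,:]-1.5)/4))
    return out
def rect(box,z,cam='top'):
    """box corners cast on plane z -> centre, yaw of long side, length, width"""
    P=np.array([cast(cam,p,z)[:2] for p in box]); a,b=P[1]-P[0],P[2]-P[1]
    if np.linalg.norm(a)<np.linalg.norm(b): a,b=b,a
    return P.mean(0),np.arctan2(a[1],a[0])%np.pi,np.linalg.norm(a),np.linalg.norm(b)
def report(im,cols,z=20):
    for col in cols:
        for a,b,c in blobs(im,col):
            p,y,l,w=rect(b,z)
            if 0.15<p[0]<0.75 and -.5<p[1]<.45: print(col,'area %.0f px %s xy %s yaw %.3f L %.3f W %.3f'%(a,b.mean(0).round(1),p.round(4),y,l,w))
def R(c):
    y=np.array([np.cos(c),np.sin(c),0]); z=np.array([0,0,-1.]); return np.column_stack([np.cross(y,z),y,z])
def best(p,c):
    """closing direction c or c+pi, whichever keeps the last joint nearer its middle"""
    o=[(abs(q[5]),r) for r in (R(c),R(c+np.pi)) if (q:=inverse_kinematics(p,r)) is not None]
    return min(o,key=lambda t:t[0])[1]
E
python3 - <<'E'
from lib import *
t=np.load('pics/top0.npy')
report(t,['blue'],20);report(t,['brass'],26);report(t,['yellow','orange'],52);report(t,['red'],38/1000)
s=np.load('pics/scene0.npy')
for col in('red','blue','yellow','orange','brass'):
  for a,b,c in blobs(s,col):
    print('scene',col,round(a),b.mean(0).round(1),'minrow',c[c[:,1].argmin()])
E
```

```text
red area 81 px [330.2 189.2] xy [ 0.5656 -0.3304] yaw 1.575 L 0.040 W 0.032
scene red 244 [399.9 285. ] minrow [404.625 273.625]
scene red 12 [480.5 272.8] minrow [484.375 266.375]
scene red 118 [181.9 146.5] minrow [178.125 136.125]
scene red 120 [ 45.8 108.2] minrow [ 43.375 102.125]
scene red 405 [  9.4 117.5] minrow [-0.375 94.125]
scene red 62 [222.7  23.1] minrow [222.125  20.875]
scene red 119 [267.6  20.4] minrow [262.125  11.625]
scene red 5756 [498.7  70.8] minrow [486.375   5.625]
scene red 22 [266.6   1.8] minrow [261.875  -0.375]
scene red 561 [243.5  17.2] minrow [230.375  -0.375]
scene red 7107 [155.   36.4] minrow [77.375 -0.375]
scene blue 163 [277.  239.4] minrow [287.125 227.375]
scene blue 414 [298.8 206.3] minrow [279.875 190.875]
scene blue 302 [246.8 170.9] minrow [231.125 156.375]
scene blue 138 [ 21.7 118.9] minrow [ 19.375 112.625]
scene blue 783 [333.6  59.1] minrow [329.625  43.375]
scene blue 1085 [338.   14.1] minrow [315.375  -0.375]
scene yellow 112 [201.7 179.5] minrow [211.625 170.875]
scene yellow 708 [151.9 137.1] minrow [148.375 121.625]
scene ora
[... 611 characters left out ...]
 [201.7 179.4] minrow [211.875 170.125]
scene brass 52 [153.  129.5] minrow [152.875 126.125]
scene brass 71 [151.9 137.1] minrow [147.625 121.125]
scene brass 14 [161.6 111.6] minrow [160.125 109.375]
scene brass 14 [170.9 106.6] minrow [169.375 104.375]
scene brass 13 [180.  101.9] minrow [179.375  99.625]
scene brass 48 [395.4  87.9] minrow [389.375  80.125]
scene brass 116 [278.7  42.1] minrow [279.625  31.625]
scene brass 33 [208.9  21.7] minrow [204.125  17.125]
scene brass 247 [412.4  31.4] minrow [410.125   5.875]
scene brass 120 [268.1   9.1] minrow [271.875   1.125]
scene brass 2501 [352.4  33.7] minrow [ 3.78625e+02 -3.75000e-01]
scene brass 9496 [43.8 49.8] minrow [-0.375 -0.375]
```

```bash
python3 - <<'E'
from lib import *
t=np.load('pics/top0.npy')
report(t,['blue'],.020);report(t,['brass'],.026);report(t,['yellow','orange','blue'],.052);
HSV['red']=((172,90,60),(180,255,255));HSV['red2']=((0,90,60),(6,255,255));report(t,['red'],.038);
HSV['grn']=((50,60,30),(90,255,160));report(t,['grn'],.052)
i=[(b,c) for a,b,c in blobs(t,'red') if abs(b.mean(0)-[330,189]).max()<5][0]
# handle silhouettes: pixel columns/rows
print('red extents',i[1].min(0),i[1].max(0))
HSV['blk']=((0,0,0),(180,255,32))
report(t,['blk'],.062)
s=np.load('pics/scene0.npy')
b,c=[(b,c) for a,b,c in blobs(s,'red') if abs(b.mean(0)-[182,146]).max()<5][0]
print('scene stylus box',b.round(1).tolist())
for cam,im,(x0,y0,x1,y1) in(('top',t,(270,130,390,260)),('scene',s,(130,110,250,230))):
    cv2.imwrite(f'pics/{cam}crop.png',cv2.resize(im[y0:y1,x0:x1,::-1],None,fx=4,fy=4,interpolation=cv2.INTER_NEAREST))
a=cv2.imread('pics/topcrop.png');b=cv2.imread('pics/scenecrop.png')
h=min(a.shape[0],b.shape[0]);m=np.hstack([a[:h],b[:h]]);cv2.imwrite('pics/both.png',cv2.resize(m,(800,int(h*800/m.shape[1]))));print(m.shape)
E
```

```text
blue area 360 px [273.5 227.5] xy [ 0.4347 -0.1384] yaw 1.584 L 0.150 W 0.030
blue area 107 px [204.8 227.4] xy [0.4338 0.0974] yaw 1.711 L 0.149 W 0.014
blue area 108 px [204.1 221.7] xy [0.4534 0.0999] yaw 1.669 L 0.148 W 0.013
blue area 115 px [189.1 175.5] xy [0.6128 0.1533] yaw 3.094 L 0.102 W 0.015
brass area 304 px [149.1 216. ] xy [0.4722 0.288 ] yaw 1.184 L 0.089 W 0.046
brass area 25 px [205.2 189.6] xy [0.5635 0.0966] yaw 3.088 L 0.057 W 0.007
brass area 302 px [150.3 185.2] xy [0.578  0.2855] yaw 1.634 L 0.090 W 0.046
brass area 76 px [271.  179.7] xy [ 0.5986 -0.1294] yaw 3.096 L 0.148 W 0.010
brass area 47 px [206.  167.4] xy [0.6404 0.0944] yaw 3.040 L 0.089 W 0.010
brass area 145 px [151.6 149.1] xy [0.7029 0.2829] yaw 0.015 L 0.047 W 0.047
yellow area 113 px [288.5 180.4] xy [ 0.5942 -0.1865] yaw 3.087 L 0.099 W 0.014
orange area 50 px [270.8 179.5] xy [ 0.597  -0.1267] yaw 3.098 L 0.145 W 0.008
orange area 51 px [205.8 176.4] xy [0.6068 0.093 ] yaw 3.098 L 0.146 W 0.009
blue area 360 px [273.5 227.5] xy [ 0.4353 -0.1357] yaw 1.584 L 0.147 W 0.030
blue area 107 px [204.8 227.4] xy [0.4345 0.0948] yaw 1.711 L 0.145 W 0.013
blue area 108 px [204.1 221.7] xy [0.4537 0.0972] yaw 1.669 L 0.144 W 0.013
blue area 115 px [189.1 175.5] xy [0.6095 0.1495] yaw 3.094 L 0.099 W 0.015
red area 96 px [329.8 188.5] xy [ 0.5683 -0.329 ] yaw 2.309 L 0.043 W 0.035
grn area 161 px [333.9 229.9] xy [ 0.4278 -0.3383] yaw 1.377 L 0.051 W 0.037
grn area 451 px [107.8 142.6] xy [0.7202 0.4266] yaw 0.967 L 0.162 W 0.036
red extents [323.875 184.125] [336.625 194.375]
scene stylus box [[176.3000030517578, 135.6999969482422], [187.10000610351562, 135.5], [187.5, 157.10000610351562], [176.6999969482422, 157.1999969482422]]
(480, 960, 3)
```

View pics/both.png

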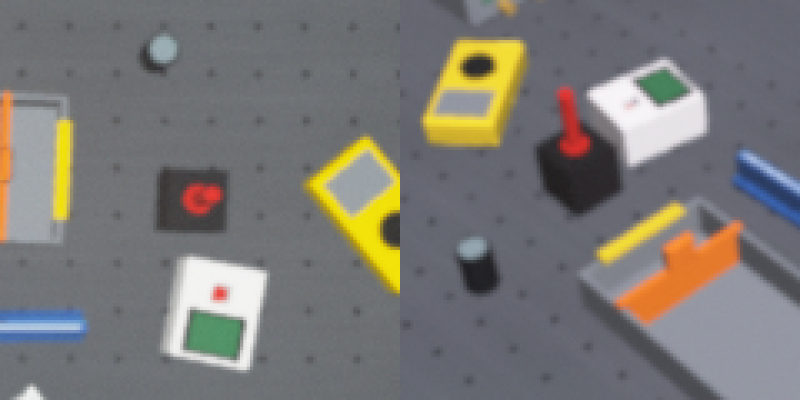

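The crop shows the stylus flange centre at top px ≈(328,190), handle top ≈(334,188), and the button at ≈(336,217.5). The tote's centre comes out at (0.602,-0.0185) and its tags measure 336 mm apart, as expected. Next I slide the dividers.

```bash
cat >> lib.py <<'E'
TC=np.array([.6019,-.0185]); UY=np.array([.0455,.99896]); UX=np.array([.99896,-.0455])
TY=np.arctan2(UY[1],UY[0])
def tote(x,y): return TC+x*UX+y*UY
def P(xy,z): return np.array([xy[0],xy[1],z])
def slide(y0,y1):
    r=best(P(tote(0,y0),.15),TY)
    move_pose(P(tote(0,y0),.15),r); grip(.45,20); servo_line(P(tote(0,y0),.071),velocity=.15)
    grip(0,25); print('open mm',get_opening()*88)
    servo_line(P(tote(0,y1),.071),velocity=.08); grip(.4); servo_line(P(tote(0,y1),.15),velocity=.2)
E
python3 - <<'E'
from lib import *
slide(-.108,-.072); print(get_time_s(),get_wrist_force().round(1))
slide(.1117,-.004); print(get_time_s(),get_wrist_force().round(1))
q=get_joints(); move_pose(np.array([.36,.30,.2]),R(0) if inverse_kinematics([.36,.3,.2],R(0)) is not None else R(np.pi)); t=camera('top');np.save('pics/t1.npy',t)
report(t,['orange','yellow','blue'],.052);report(t,['blue'],.02);report(t,['brass'],.026)
cv2.imwrite("pics/t1.png",cv2.resize(t[:,:,::-1],(800,600))); print(get_time_s())
E
```

```text
open mm 9.674356888323967
6.0417 [-0.4  0.3 -0.9]
open mm 9.896421469310058
12.65 [-0.1  0.3 -0.3]
orange area 16 px [258.9 187.9] xy [ 0.5683 -0.0868] yaw 3.084 L 0.088 W 0.006
yellow area 112 px [288.5 180.4] xy [ 0.594  -0.1864] yaw 3.088 L 0.099 W 0.014
blue area 359 px [273.4 227.5] xy [ 0.4353 -0.1353] yaw 1.586 L 0.146 W 0.029
blue area 107 px [204.7 227.3] xy [0.4349 0.0952] yaw 1.703 L 0.146 W 0.013
blue area 106 px [204.2 221.6] xy [0.454  0.0968] yaw 1.659 L 0.143 W 0.014
blue area 114 px [189.1 175.4] xy [0.6097 0.1493] yaw 3.098 L 0.099 W 0.015
blue area 359 px [273.4 227.5] xy [ 0.4346 -0.1379] yaw 1.586 L 0.150 W 0.030
blue area 107 px [204.7 227.3] xy [0.4343 0.0978] yaw 1.703 L 0.149 W 0.014
blue area 106 px [204.2 221.6] xy [0.4538 0.0995] yaw 1.659 L 0.147 W 0.014
blue area 114 px [189.1 175.4] xy [0.613  0.1532] yaw 3.098 L 0.101 W 0.015
brass area 304 px [149. 216.] xy [0.4722 0.2881] yaw 1.184 L 0.089 W 0.046
brass area 28 px [258.7 192.5] xy [ 0.5543 -0.087 ] yaw 3.105 L 0.058 W 0.008
brass area 25 px [239.1 191.6] xy [ 0.5571 -0.0199] yaw 3.118 L 0.057 W 0.007
brass area 301 px [150.3 185.2] xy [0.578  0.2854] yaw 1.638 L 0.090 W 0.046
brass area 45 px [259.7 170. ] xy [ 0.6321 -0.0905] yaw 3.124 L 0.086 W 0.009
brass area 40 px [240.5 168.8] xy [ 0.6361 -0.0244] yaw 3.059 L 0.086 W 0.010
brass area 145 px [151.6 149.1] xy [0.7029 0.2829] yaw 0.015 L 0.047 W 0.047
14.6
```

View pics/t1.png

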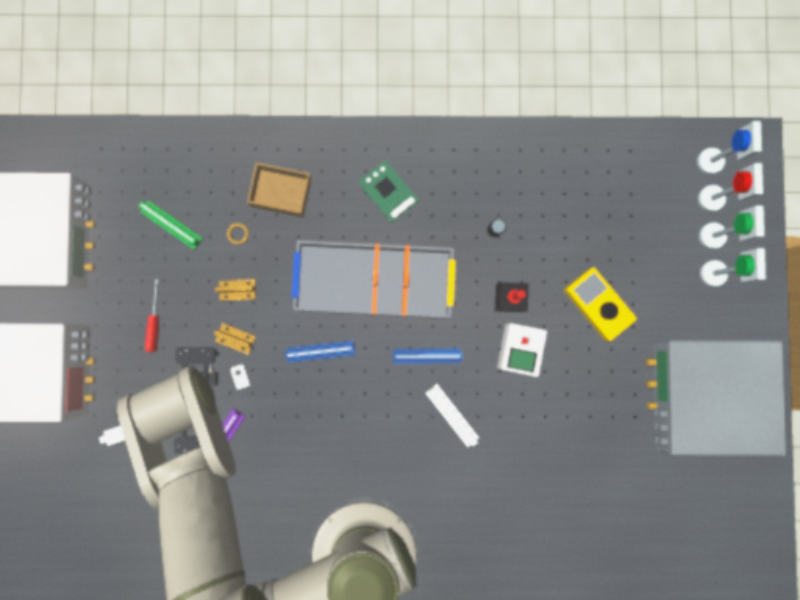

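Both dividers are in place: bars at view px x≈376 and 405, with the blue bay at about 165 mm. The rails and brackets have not moved. Packing the first bracket now.

```bash
cat >> lib.py <<'E'
def pack(xy,yaw,h,tx,ty,w):
    c=yaw+np.pi/2; r=best(P(xy,.15),c)
    move_pose(P(xy,.13),r); grip(.55,25); servo_line(P(xy,h),velocity=.15); grip(0,30)
    o=get_opening()*88; print('grip mm %.1f'%o,'force %.0f'%get_grip_force())
    if abs(o-w)>3: grip(.55); servo_line(P(xy,.2),velocity=.25); print('MISSED'); return False
    servo_line(P(xy,.17),velocity=.25)
    q=tote(tx,ty); r=best(P(q,.17),TY+np.pi/2)
    move_pose(P(q,.17),r); servo_line(P(q,.065+h-.026),velocity=.2); servo_line(P(q,h+.0055),velocity=.06)
    f=get_wrist_force(); grip(.3); servo_line(P(q,.17),velocity=.25); print('force',f.round(1),'t %.1f'%get_time_s()); return True
E
python3 - <<'E'
from lib import *
pack(np.array([.4722,.2881]),1.184,.030,-.033,-.1205,10)
xy=np.array([.578,.2854]);
move_pose(P(xy,.2),best(P(xy,.15),1.638+np.pi/2)); t=camera('top'); np.save('pics/t2.npy',t)
report(t,['brass'],.026);report(t,['blue'],.02)
cv2.imwrite("pics/t2.png",cv2.resize(t[130:260,130:350,::-1],None,fx=3.6,fy=3.6)); print(get_time_s())
E
```

```text
grip mm 9.7 force 30
force [-0.4 -0.3 -1.6] t 21.9
brass area 30 px [259.  192.4] xy [ 0.5547 -0.0883] yaw 3.100 L 0.059 W 0.011
brass area 280 px [273.7 190. ] xy [ 0.563  -0.1389] yaw 1.535 L 0.085 W 0.043
brass area 24 px [239.2 191.6] xy [ 0.5571 -0.0201] yaw 3.117 L 0.057 W 0.007
brass area 206 px [154.6 185. ] xy [0.5787 0.2708] yaw 1.638 L 0.061 W 0.045
brass area 44 px [259.7 170. ] xy [ 0.6321 -0.0904] yaw 3.127 L 0.086 W 0.009
brass area 39 px [240.5 168.9] xy [ 0.6357 -0.0244] yaw 3.066 L 0.087 W 0.010
brass area 146 px [151.7 149.1] xy [0.7031 0.2827] yaw 0.791 L 0.048 W 0.047
blue area 212 px [273.5 227.4] xy [ 0.4349 -0.1383] yaw 1.596 L 0.150 W 0.031
blue area 107 px [204.8 227.4] xy [0.4338 0.0974] yaw 1.710 L 0.148 W 0.014
blue area 106 px [204.2 221.6] xy [0.4538 0.0995] yaw 1.659 L 0.147 W 0.014
blue area 114 px [189.1 175.5] xy [0.6128 0.1533] yaw 3.098 L 0.102 W 0.015
23.5
```

View pics/t2.png

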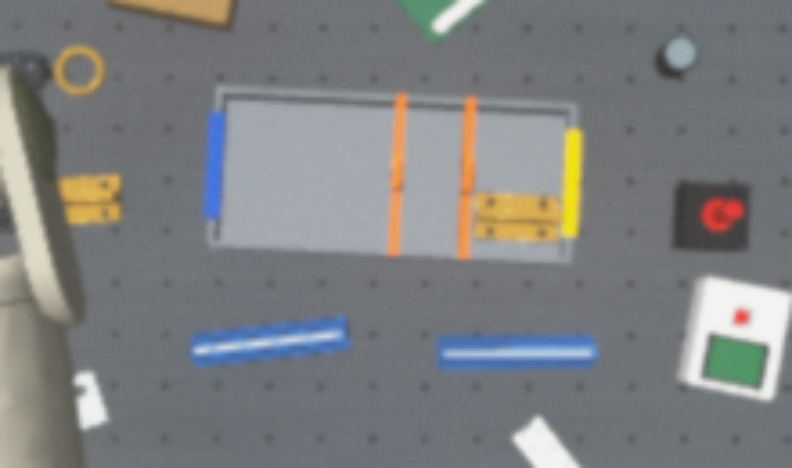

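The first bracket stands in the yellow bay at crop px (517,218), clear of the walls. The second bracket and both rails are where they were. Next: bracket two and the left rail.

```bash
sed -i "s/^    cs,_=cv2.find/    if col=='blue': m=cv2.morphologyEx(m,cv2.MORPH_CLOSE,np.ones((17,17),np.uint8))\n&/" lib.py
python3 - <<'E'
from lib import *
ok=pack(np.array([.578,.2854]),1.638,.030,.033,-.1205,10)
move_pose(np.array([.36,.30,.2]),best([.36,.3,.2],0)); t=camera('top'); np.save('pics/t3.npy',t)
report(t,['brass'],.026);report(t,['blue'],.02)
rl=[rect(b,.02) for a,b,c in blobs(t,'blue',150)]; rl=[k for k in rl if k[0][0]<.53 and k[0][1]<.35 and k[2]>.12 and k[0][1]>0]
if ok and len(rl)==1: pack(rl[0][0],rl[0][1],.0255,-.033,.0825,14)
move_pose(np.array([.36,.30,.2]),best([.36,.3,.2],0)); t=camera('top'); np.save('pics/t4.npy',t); print('--')
report(t,['brass'],.026);report(t,['blue'],.02);print(get_time_s())
cv2.imwrite("pics/t4.png",cv2.resize(t[130:260,130:350,::-1],None,fx=3.6,fy=3.6))
E
```

```text
grip mm 9.7 force 30
force [ 0.1 -0.1 -0.3] t 30.7
brass area 32 px [258.7 192.3] xy [ 0.5551 -0.0873] yaw 3.085 L 0.058 W 0.009
brass area 284 px [273.7 190. ] xy [ 0.5631 -0.1389] yaw 1.527 L 0.085 W 0.043
brass area 26 px [239.1 191.5] xy [ 0.5575 -0.02  ] yaw 3.118 L 0.058 W 0.007
brass area 348 px [272.3 170.6] xy [ 0.6301 -0.134 ] yaw 1.526 L 0.096 W 0.088
brass area 42 px [240.5 168.9] xy [ 0.6356 -0.0244] yaw 3.054 L 0.087 W 0.010
brass area 144 px [151.6 149.1] xy [0.7029 0.2829] yaw 0.015 L 0.047 W 0.047
blue area 360 px [273.4 227.5] xy [ 0.4347 -0.1379] yaw 1.584 L 0.150 W 0.030
blue area 361 px [204.5 224.5] xy [0.4437 0.0986] yaw 1.688 L 0.149 W 0.031
blue area 114 px [189.1 175.4] xy [0.613  0.1532] yaw 3.098 L 0.101 W 0.015
grip mm 13.9 force 30
force [ 0.2 -0.3 -2.2] t 39.3
--
brass area 32 px [258.6 192.4] xy [ 0.5547 -0.0867] yaw 3.088 L 0.059 W 0.008
brass area 281 px [273.7 190. ] xy [ 0.5631 -0.1389] yaw 1.527 L 0.085 W 0.043
brass area 25 px [239.2 191.6] xy [ 0.5571 -0.0202] yaw 3.120 L 0.057 W 0.007
brass area 349 px [272.3 170.6] xy [ 0.63  -0.134] yaw 1.523 L 0.096 W 0.088
brass area 40 px [240.4 168.9] xy [ 0.6357 -0.0241] yaw 3.051 L 0.087 W 0.009
brass area 144 px [151.6 149.1] xy [0.7029 0.2829] yaw 0.015 L 0.047 W 0.047
blue area 359 px [273.5 227.5] xy [ 0.4346 -0.1383] yaw 1.587 L 0.150 W 0.030
blue area 455 px [211.3 176.5] xy [0.6096 0.0765] yaw 1.527 L 0.170 W 0.101
40.5417
```

View pics/t4.png

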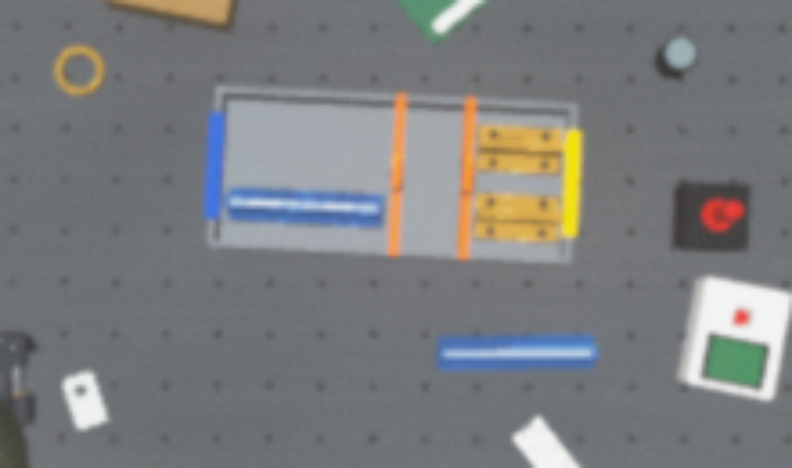

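Both brackets and the first rail are in their bays. The second rail, at crop px (518,352), is next, and I'll measure the stylus and button in both views along with it.

```bash
python3 - <<'E'
from lib import *
pack(np.array([.4346,-.1381]),1.586,.0255,.033,.0825,14)
move_pose(np.array([.36,.30,.2]),best([.36,.3,.2],0)); t=camera('top'); s=camera('scene');np.save('pics/t5.npy',t);np.save('pics/s5.npy',s)
report(t,['brass'],.026);report(t,['blue'],.02);print(get_time_s())
HSV['red']=((168,80,60),(180,255,255));HSV['red2']=((0,80,60),(8,255,255))
for cam,im,bx in(('top',t,(330,205,343,228)),('scene',s,(190,130,212,150))):
    for a,b,c in blobs(im,'red',2):
        m=c.mean(0)
        if bx[0]<m[0]<bx[2] and bx[1]<m[1]<bx[3]:
            print(cam,'button',a,m,((c.min(0)+c.max(0))/2),cast(cam,m,.038).round(4))
print('flange top',cast('top',(328.1,190.2),.066).round(4),'handle top',cast('top',(334,187.7),.132).round(4))
b,c=[(b,c) for a,b,c in blobs(s,'red') if abs(b.mean(0)-[182,146]).max()<5][0]
print('scene',c.min(0),c.max(0))
for z0,z1 in((137,141),(143,147)):
    k=c[(c[:,1]>z0)&(c[:,1]<z1)]; print(z0,k[:,0].min(),k[:,0].max())
for x in((.560,-.322),(.565,-.322),(.565,-.327)):
    print(x,[proj(cam,(*x,z)).round(1).tolist() for cam in('top','scene') for z in(.066,.132)])
# white station outline in top
g=cv2.resize(t,None,fx=4,fy=4,interpolation=cv2.INTER_CUBIC); h=cv2.cvtColor(g,cv2.COLOR_RGB2HSV)
m=cv2.inRange(h,(0,0,205),(180,40,255)); cs,_=cv2.findContours(m,0,1)
for c in cs:
    b=(cv2.boxPoints(cv2.minAreaRect(c))-1.5)/4
    if abs(b.mean(0)-[334,223]).max()<10 and cv2.contourArea(c)>500: print('station',[x if np.isscalar(x) else x.round(4) for x in rect(b,.05)])
a=cv2.resize(t[135:235,130:350,::-1],None,fx=3.6,fy=3.6); d=cv2.resize(s[110:260,140:360,::-1],None,fx=3.6,fy=3.6)
cv2.imwrite("pics/t5.png",cv2.resize(np.vstack([a,d]),(528,600)))
E
```

```text
grip mm 13.8 force 30
force [ 0.1  0.6 -2.2] t 48.5
brass area 31 px [258.6 192.4] xy [ 0.5547 -0.0869] yaw 3.085 L 0.059 W 0.008
brass area 284 px [273.6 190. ] xy [ 0.5631 -0.1384] yaw 1.528 L 0.084 W 0.043
brass area 24 px [239.3 191.6] xy [ 0.5571 -0.0204] yaw 3.109 L 0.057 W 0.007
brass area 346 px [272.3 170.3] xy [ 0.6311 -0.1338] yaw 1.540 L 0.095 W 0.087
brass area 38 px [240.5 168.8] xy [ 0.636  -0.0244] yaw 3.051 L 0.086 W 0.010
brass area 144 px [151.6 149.1] xy [0.7029 0.2829] yaw 0.015 L 0.047 W 0.047
blue area 792 px [211.2 176.4] xy [0.6098 0.0766] yaw 1.533 L 0.170 W 0.102
49.95
top button 12.28125 [335.47074468 217.68351064] [335.5   217.625] [ 0.469  -0.3473  0.038 ]
flange top [ 0.5604 -0.3171  0.066 ] handle top [ 0.564  -0.3219  0.132 ]
scene [176.375 135.375] [187.375 157.125]
137 176.375 182.375
143 177.375 184.125
(0.56, -0.322) [[329.6, 190.3], [334.0, 188.9], [182.0, 152.1], [179.1, 136.8]]
(0.565, -0.322) [[329.5, 188.8], [334.0, 187.4], [180.9, 152.8], [177.9, 137.6]]
(0.565, -0.327) [[331.0, 188.8], [335.6, 187.4], [180.0, 152.1], [177.0, 136.9]]
station [array([ 0.4494, -0.3413]), np.float64(2.943422532749491), np.float64(0.10137361306083686), np.float64(0.08389621751569433)]
```

View pics/t5.png

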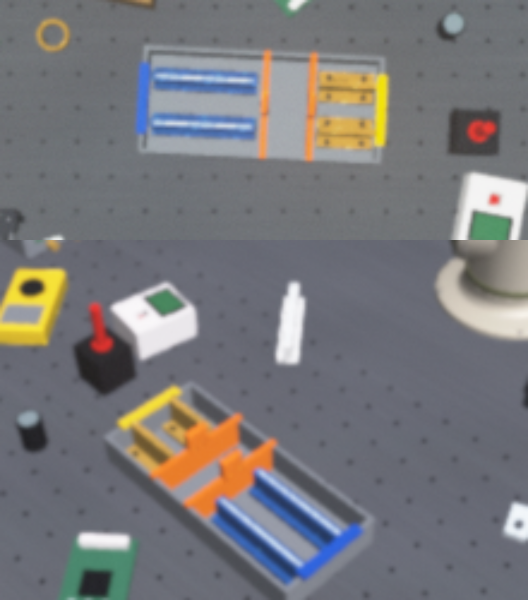

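All four parts are standing in their bays: rails at combined px (205,80) and (203,126), brackets at (346,87) and (344,132). Stylus is at (0.5615,-0.320) and button at (0.469,-0.346). I'll pick up the stylus and hover over the button.

```bash
python3 - <<'E'
from lib import *
S=np.array([.5615,-.320]);B=np.array([.469,-.346])
r=best(P(S,.2),np.pi/2); move_pose(P(S,.2),r); grip(.5,30); servo_line(P(S,.1),velocity=.12); grip(0,40)
print('open',get_opening()*88,get_grip_force(),get_wrist_force().round(1),get_torque().round(2))
servo_line(P(S,.185),velocity=.12); servo_line(P(B,.185),velocity=.15); servo_line(P(B,.155),velocity=.1)
t=camera('top');s=camera('scene');print(get_time_s(),get_wrist_force().round(1))
report(t,['brass'],.026);report(t,['blue'],.02)
cv2.imwrite("pics/p6.png",cv2.resize(np.hstack([t[160:250,280:390,::-1],s[90:180,140:250,::-1]]),(800,327),interpolation=cv2.INTER_CUBIC))
E
```

```text
open 14.835070027887047 40.00000946223736 [ 0.  -1.2  0.4] [ 0.04  0.04 -0.01]
56.4583 [ 0.7 -0.  -0.9]
brass area 32 px [258.7 192.5] xy [ 0.5543 -0.0873] yaw 3.091 L 0.060 W 0.009
brass area 25 px [239.2 191.7] xy [ 0.5567 -0.0201] yaw 3.121 L 0.056 W 0.007
brass area 281 px [273.7 190. ] xy [ 0.5631 -0.1389] yaw 1.526 L 0.085 W 0.043
brass area 340 px [272.4 171.2] xy [ 0.628  -0.1343] yaw 1.498 L 0.097 W 0.088
brass area 41 px [240.5 168.9] xy [ 0.6357 -0.0245] yaw 3.051 L 0.087 W 0.010
brass area 144 px [151.8 149.1] xy [0.7029 0.2825] yaw 1.575 L 0.048 W 0.047
blue area 791 px [211.2 176.5] xy [0.6094 0.0769] yaw 1.527 L 0.169 W 0.102
```

View pics/p6.png

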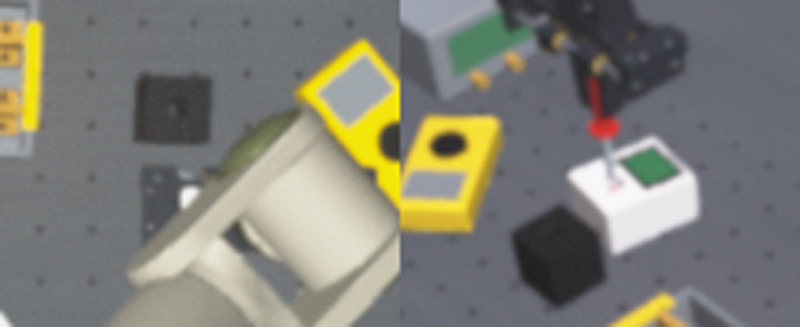

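In the scene view the stylus tip at (613,180) is right over the red button at (614,187). In the top view the empty holder hole is at (178,107). Pressing next, watching the wrist force.

```bash
python3 - <<'E'
from lib import *
B=np.array([.469,-.346]); 
for z in (.146,.140,.138,.136,.134,.133,.132,.1315,.131,.1305,.130,.1295):
    servo_line(P(B,z),velocity=.04); f=get_wrist_force(); print(z,f.round(1),get_tool_pos()[2].round(4),get_opening()*88)
    if abs(f[2]+.0)>9 or np.hypot(*f[:2])>6: break
hold(.4); print(get_time_s())
E
```

```text
0.146 [ 0.6 -0.3 -1.1] 0.1458 14.87355536665952
0.14 [-0.3  0.6 -1.1] 0.1397 15.418974265346229
0.138 [-0.1  0.  -0.7] 0.1379 14.589483027381668
0.136 [0.6 0.1 0.5] 0.136 15.098625375305902
0.134 [-0.3  0.2  0.4] 0.134 14.75978422675481
0.133 [-0.1  0.8  0.8] 0.1331 14.795401076412118
0.132 [ 1.4 -0.7  2. ] 0.1321 14.8560577272376
0.1315 [0.3 0.  1.7] 0.1315 15.033750743446422
0.131 [ 1.1 -0.5  2.3] 0.131 15.154408398959244
0.1305 [0.6 0.5 2. ] 0.1305 14.856045570169389
0.13 [ 0.2 -0.2  2.5] 0.13 14.972900453315095
0.1295 [-0.5  0.7  4.7] 0.1299 14.784096313925215
60.0333
```

The force climbs from contact at about 0.137 and jumps at 0.1299, so the button is right down. Returning the stylus to its holder.

```bash
python3 - <<'E'
from lib import *
S=np.array([.5615,-.320]);B=np.array([.469,-.346])
servo_line(P(B,.185),velocity=.1); servo_line(P(S,.185),velocity=.12); hold(.2)
for z in (.165,.14,.12,.108,.103,.1005):
    servo_line(P(S,z),velocity=.06); f=get_wrist_force(); print(z,f.round(1))
    if np.linalg.norm(f)>8: break
else:
    grip(.5); servo_line(P(S,.2),velocity=.12)
    move_pose(np.array([.36,.30,.2]),best([.36,.3,.2],0))
t=camera('top');s=camera('scene');print(get_time_s())
report(t,['brass'],.026);report(t,['blue'],.02)
b=[c for a,b,c in blobs(s,'red') if abs(b.mean(0)-[182,146]).max()<5]; print([(c.min(0),c.max(0)) for c in b])
a=cv2.resize(t[135:235,130:350,::-1],None,fx=3.6,fy=3.6); d=cv2.resize(s[110:260,140:360,::-1],None,fx=3.6,fy=3.6)
cv2.imwrite("pics/t7.png",cv2.resize(np.vstack([a,d]),(528,600)))
E
```

```text
0.165 [-0.3 -0.  -0.6]
0.14 [-0.1 -0.8 -0.6]
0.12 [-0.6 -0.3 -0.6]
0.108 [ 0.2 -0.4 -0.3]
0.103 [-0.5  0.1 -1.6]
0.1005 [-0.9 -0.  -1.3]
68.275
brass area 31 px [258.7 192.5] xy [ 0.5543 -0.0873] yaw 3.093 L 0.058 W 0.009
brass area 281 px [273.5 190. ] xy [ 0.5631 -0.138 ] yaw 1.527 L 0.083 W 0.043
brass area 24 px [239.2 191.6] xy [ 0.5571 -0.02  ] yaw 3.121 L 0.057 W 0.007
brass area 349 px [272.3 170.6] xy [ 0.6302 -0.134 ] yaw 1.528 L 0.096 W 0.088
brass area 39 px [240.5 168.8] xy [ 0.6361 -0.0245] yaw 3.053 L 0.086 W 0.010
brass area 145 px [151.8 149.1] xy [0.7029 0.2825] yaw 0.791 L 0.048 W 0.047
blue area 791 px [211.2 176.7] xy [0.6089 0.0767] yaw 1.520 L 0.169 W 0.102
[(array([177.125, 136.375]), array([186.875, 156.875]))]
```

View pics/t7.png

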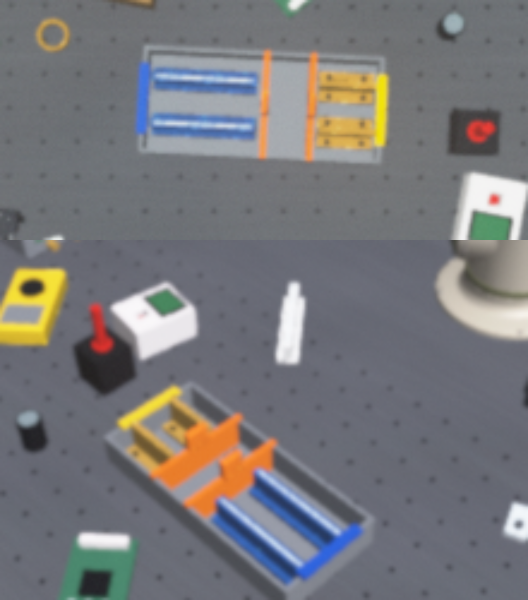

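The stylus is back down in its holder at (97,335), flange on the block. All four parts stand in their bays, and the dividers and bystanders look unmoved. Handing in.

```bash
python3 - <<'E'
from bench import *
print(sign_off())
E
```

```text
the job is handed in; nothing more can be done
None
```

I handed the job in at about 68 s: both rails and both brackets are packed in their bays (no posts were out on the bench), the button was pressed right down, and the stylus is back in its holder; `sign_off()` gave no verdict.

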